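# Find the switch-box key left latched down and release it

## Task

One of the four identical push-on/push-off keys on the bench switch box has been left on and is still latched down. Starting at the end with the red reset button, tap all four keys lightly in turn with a fingertip to feel which one it is, and only then press that key right down and let it go, so that all four keys stand up. Do not click any other key on, and leave the other things on the bench where they are.

Things in the scene. Friction and masses are not known exactly. Their poses are not given: they have to be found in the camera images.
- switch_box: Grey box, fixed to the bench: 85 mm deep (its x), 231 mm long (its y) plus a 17 mm ear at each end; flat deck 48 mm above the bench. Origin at the centre of its underside, z up. The four white keys stand in a row along its y at x = 0; a round red reset button, 6 mm tall, is near the +y end. Two adapters, 41 mm tall, reach 80 mm out in +x.
- place_1 (a point): Deck level (48 mm above the bench) in the middle of the key place next to the red reset button, 44 mm from that button; the four places are 38 mm apart in a straight row along the box's y. Fixed to the box.
- place_2 (a point): The same for the second key place from the red button.
- place_3 (a point): The same for the third key place from the red button.
- place_4 (a point): The same for the fourth, farthest key place from the red button.
- key_a_top (a point): Centre of the flat top of key a; it moves with the key: 12 mm above the deck when up, 8 mm when latched, 4.4 mm at the stop. A white block, 24 mm (box x) by 20 mm (box y). The keys a to d stand at the four places in an order that changes each time, so the letter does not tell the place.
- key_a (a joint): How far key a is pushed down, in m: 0 to 0.0003 up, about 0.0040 latched down, 0.0076 against its stop. One of the four starts latched, the other three start up.
- key_b_top (a point): The same for key b.
- key_b (a joint): The same for key b. All keys are push-on/push-off. An up key gives softly at once (about 1.5 mm at 2 N, 4 mm at 4 N) and clicks over its stop at about 6 N when pushed slowly, up to 10 N when pushed faster; pushed to the stop and let go it stays latched, pushed less far it comes up again.
- key_c_top (a point): The same for key c.
- key_c (a joint): The same for key c. A latched key sits 4 mm lower and feels firm (0.1 mm at 2.5 N, 0.7 mm at 4 N), then gives and clicks over its stop at about 6 N when pushed slowly, up to 12 N when pushed faster; pushed to the stop and let go it comes right up, pushed less far it stays latched.
- key_d_top (a point): The same for key d.
- key_d (a joint): The same for key d.
- cement_bottle_mid (a point): Bystander, to be left alone: amber glass bottle with a white cap, 29 mm across, 58 mm tall. The point is on its middle, half-way up.
- tinsel_spool_mid (a point): Bystander, to be left alone: yellow spool with gold tinsel, standing, 27 mm across, 32 mm tall. The point is on its middle, half-way up.
- thread_spool_mid (a point): Bystander, to be left alone: white spool with black thread, standing, 29 mm across, 36 mm tall. The point is on its middle, half-way up.
- hair_stacker_mid (a point): Bystander, to be left alone: aluminium and brass tube, standing, 27 mm across, 68 mm tall. The point is on its middle, half-way up.
- bobbin_mid (a point): Bystander, to be left alone: thread bobbin in its wire holder, lying, about 120 mm long, 29 mm tall. The point is on its middle, half-way up.
- hook_case_mid (a point): Bystander, to be left alone: flat clear case, 62 x 92 mm, 18 mm tall. The point is on its middle, half-way up.
- match_box_mid (a point): Bystander, to be left alone: small card box with a red top, 36 x 53 mm, 13.5 mm tall. The point is on its middle, half-way up.

How it is judged (in metres and radians):
On the way, in this order (a step that is already met when the one before it is completed fails the run):
1. the key at place 1 (counted from the red reset button) has been touched by the fingers (((contact force between the fingers and key_a above 0.2 N and horizontal distance between key_a_top and place_1 below 0.01 m) or (contact force between the fingers and key_b above 0.2 N and horizontal distance between key_b_top and place_1 below 0.01 m) or (contact force between the fingers and key_c above 0.2 N and horizontal distance between key_c_top and place_1 below 0.01 m) or (contact force between the fingers and key_d above 0.2 N and horizontal distance between key_d_top and place_1 below 0.01 m))).
2. the key at place 2 (counted from the red reset button) has been touched by the fingers (((contact force between the fingers and key_a above 0.2 N and horizontal distance between key_a_top and place_2 below 0.01 m) or (contact force between the fingers and key_b above 0.2 N and horizontal distance between key_b_top and place_2 below 0.01 m) or (contact force between the fingers and key_c above 0.2 N and horizontal distance between key_c_top and place_2 below 0.01 m) or (contact force between the fingers and key_d above 0.2 N and horizontal distance between key_d_top and place_2 below 0.01 m))).
3. the key at place 3 (counted from the red reset button) has been touched by the fingers (((contact force between the fingers and key_a above 0.2 N and horizontal distance between key_a_top and place_3 below 0.01 m) or (contact force between the fingers and key_b above 0.2 N and horizontal distance between key_b_top and place_3 below 0.01 m) or (contact force between the fingers and key_c above 0.2 N and horizontal distance between key_c_top and place_3 below 0.01 m) or (contact force between the fingers and key_d above 0.2 N and horizontal distance between key_d_top and place_3 below 0.01 m))).
4. the key at place 4 (counted from the red reset button) has been touched by the fingers (((contact force between the fingers and key_a above 0.2 N and horizontal distance between key_a_top and place_4 below 0.01 m) or (contact force between the fingers and key_b above 0.2 N and horizontal distance between key_b_top and place_4 below 0.01 m) or (contact force between the fingers and key_c above 0.2 N and horizontal distance between key_c_top and place_4 below 0.01 m) or (contact force between the fingers and key_d above 0.2 N and horizontal distance between key_d_top and place_4 below 0.01 m))).
5. the latched key, released only after all four were tapped, has come up, so that all four stand up (value of joint each of key_a, key_b, key_c, key_d below 0.0015 m), for 0.1 s.
At the end, for the whole second after the job is handed in: All four keys stand up, each less than 1.5 mm below its highest position (all of step 5); the robot touches nothing.
It fails at once if a key that was up at the start is pressed down so far that it clicks (over 6.5 mm) (distance of any of key_a_top, key_b_top, key_c_top, key_d_top from where it was at the start of the episode above 0.0065 m).
It fails at once if a loose thing on the bench is shifted or lifted by more than 15 mm (distance of any of cement_bottle_mid, tinsel_spool_mid, thread_spool_mid, hair_stacker_mid, bobbin_mid, hook_case_mid, match_box_mid from where it was at the start of the episode above 0.015 m).
It also fails if it takes over 48 s, if anything falls off the work surface, if the arm or the gripper's body presses on something with over 40 N, if the wrist force passes 120 N, or if a joint passes its speed limit or range.

## Robot

A 6-joint arm with a two-finger parallel gripper is mounted at the origin on the work surface. World frame = base frame: x ahead of the robot, y to its left, z up, the work surface at z = 0. Lengths are in mm, angles in rad, forces in N, time in s.
With the tool pointing down it reaches from about 350 to 775 mm from the base axis. Payload 7.3 kg.
Tool frame: the origin (TCP) lies at the very end of the fingers, on their centre line; the grasp point (between the pads) lies 19 mm behind it; z points along the fingers, y is the line along which they close (so a half turn about z gives the same grasp; the last joint's range is limited). The gripper opens to 92 mm and grips with 3 to 60 N. Pads are 19 mm wide; open, the fingers measure 130 mm over their backs; the gripper's body (75 mm by 190 mm) begins 47 mm behind the grasp point.
Start: joints at [-1.357, 0.342, 1.524, -0, 1.275, -0.146], TCP at [184.869, -491.397, 192.241] pointing down, gripper open.
Joint ranges: [-2.53, 2.53], [-0.77, 2.02], [0.04, 2.7], [-1, 4.14], [0.28, 2.66], [-3.11, 3.11]. Speed limits (rad/s): [2.57, 2.57, 3.14, 3.14, 3.14, 3.14].

## Interface

Orientations are given as [roll, pitch, yaw] about the fixed x, y, z axes, in that order (R = Rz(yaw) Ry(pitch) Rx(roll)).
In Python, from plant import bot gives the robot as it stands.
- The arm moves only by the tool jog_arm, never from a script. Its argument "targets" is a list of rows, each an object with "xyz": the shift along the tool's x, y, z as a fraction of full scale, a list of three; "spin": the turn about the tool's z as a fraction of full scale. In form: [{"xyz": [x, y, z], "spin": spin}, ...]. A call has exactly 10 rows; each row shifts and turns the commanded pose from where the row before left it, along the tool's axes as they then stand; what a row does not reach is not made up. Full scale, the value 1, is 80 mm for a shift and 0.1 rad for a turn. A row lasts 1/8 s, in which the tool goes at most 62.5 mm and 10.7 degrees, less where a joint would pass 70% of its speed; a pose out of reach is approached as far as the arm can. A call with a number of a shift or a turn outside -1 to 1 is refused whole. A call with a gripper value outside its range is refused whole. "gripper" is the opening in per cent of the stroke, from 0 (shut) to 100 (fully open), set as the call begins (left out, the last holds). The fingers move at their own pace and stop on an object; the grip force is fixed at half the most. Time passes only in rows, so rows that do not move let the fingers close, or fill a call up. It gives the time, the measured TCP pose, the force, the opening and the grip force at its end, in the units of the state.
- bot.get_obs(): the state, without advancing time (a new reading comes with each control period).
- bot.capture(name): name is "scene" or "top"; returns the picture (480x640x3 uint8, blue, green, red); there is no depth.
- bot.get_calibration(name): a dict with "vfov" (degrees; the focal length in pixels is half the picture's height over the tangent of half this angle, whatever the lens; pixels are square), "cx", "cy" (the principal point, pixels), "k1" (the pictures are not rectified: a ray, as slopes to the right and down, at radius r is drawn at 1 + k1 r^2 times it, then the intrinsics apply), "eye" and "rotation" of the camera in the world. Camera axes: x right, y down, z forward; pixel columns grow to the right and rows downward; lengths in mm; the calibration is good to about 2 mm. A picture is of the moment at which its call begins. get_calibration takes no time and is no camera call.
- bot.close_job(): hands the job in; it is judged then, once.
The state is a dict: "time": time; "joint_positions": joint angles; "dq": joint speeds; "tau": joint torques, N m; "tool_pos": TCP position; "tcp_rot": TCP orientation; "contact_force": force on the tool from outside, world axes, zero at the start; "moment": the same for the moment, N m; "grip_width": finger opening in mm; "finger_force": force on a finger pad.
Only numpy, scipy, OpenCV 4.12 (cv2) and the standard library are available. Lean on these libraries where they do the work, as an engineer would, in place of code of your own. Each camera call takes 0.05 s, during which the arm holds its last target. There are 200 camera calls.

## Working session

There is one attempt and no reset: what is moved stays moved. The work goes in short steps, Python scripts to look and compute and a tool call to move; the robot and the scene stay as the last step left them, time stands still between calls to the robot, and variables do not carry over. Pictures are saved under pics/ and viewed, at most 10 in all, crops included, and the job is handed in when it is done.

Besides the shell and the picture viewer there is one more tool, called after ">>>" as name([rows], argument=value, ...), one row to a line, values as JSON. jog_arm: Moves the arm, as the interface text tells. Shift numbers are shares of 80 mm and turn numbers shares of 0.1 rad, none past 1 either way. Its arguments: {"type":"object","properties":{"targets":{"type":"array","items":{"type":"object","properties":{"xyz":{"type":"array","items":{"type":"number"}},"spin":{"type":"number"}}}},"gripper":{"type":"number"}},"required":["targets"]}

```bash
mkdir -p pics; python3 - <<'E'
from plant import bot
import cv2
for n in("scene","top"):
    cv2.imwrite(f"pics/{n}0.png",bot.capture(n)); print(n,bot.get_calibration(n))
print(bot.get_obs())
E
```

```text
scene {'vfov': 43.71829526017392, 'cx': 313.8827908230168, 'cy': 239.20288332685143, 'k1': 0.005943777227652924, 'eye': array([1351.19864561, -765.72053979,  845.65429986]), 'rotation': array([-2.20530365, -0.00951143,  0.81332829])}
top {'vfov': 49.72916110726468, 'cx': 326.91545174074764, 'cy': 241.75700214132408, 'k1': -0.11817722031059485, 'eye': array([ 445.65657967,  -27.79939687, 1052.34315779]), 'rotation': array([-2.98097505, -0.00801319, -1.57777007])}
{'time': 0.1, 'joint_positions': array([-1.35701021e+00,  3.42639362e-01,  1.52492233e+00,  2.60687583e-05,
        1.27539550e+00, -1.45981579e-01]), 'dq': array([ 0.00052493,  0.00097584, -0.00368112,  0.0008801 ,  0.00025755,
       -0.00070367]), 'tau': array([ 3.02228618e-03, -4.32000983e+01, -2.44695228e+01,  7.19848112e-02,
        5.25731407e-02, -3.76874834e-05]), 'tool_pos': array([ 184.78058745, -490.97163723,  191.62130023]), 'tcp_rot': array([-3.14024625e+00, -2.23155600e-04,  3.59759942e-01]), 'contact_force': array([ 0.87821346,  0.42505736, -0.29902971]), 'moment': array([-0.02400952,  0.00137674,  0.01357871]), 'finger_force': 0.0, 'grip_width': 91.86332048306308}
```

View pics/top0.png

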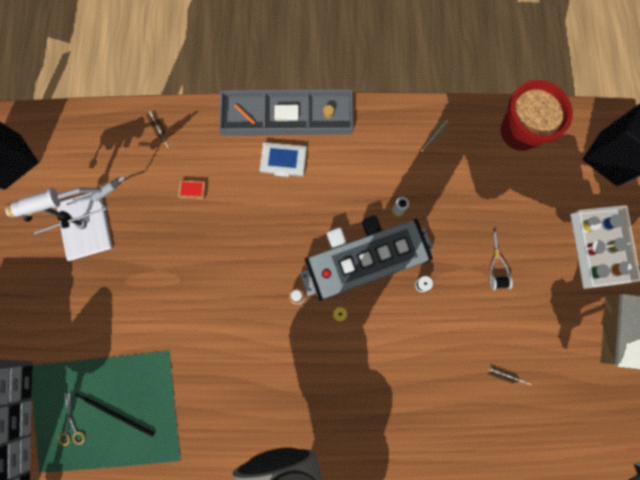

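View pics/scene0.png

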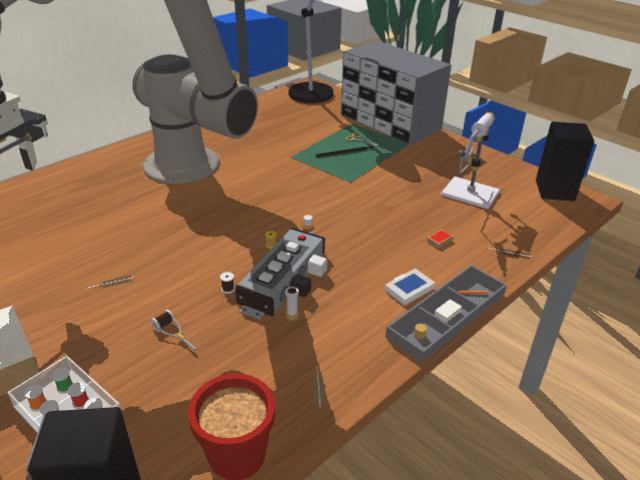

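```bash
cat > h.py <<'E'
import numpy as np, cv2
from scipy.spatial.transform import Rotation as R
from plant import bot
def ray(n,uv):
    c=bot.get_calibration(n); f=240/np.tan(np.radians(c['vfov']/2))
    d=(np.array(uv)-[c['cx'],c['cy']])/f; p=d.copy()
    for _ in range(20): p=d/(1+c['k1']*(p@p))
    return c['eye'],R.from_euler('xyz',c['rotation']).apply([*p,1])
def onz(n,uv,z):
    e,d=ray(n,uv); return e+d*(z-e[2])/d[2]
def st():
    o=bot.get_obs(); return o['time'],o['tool_pos'].round(1),o['tcp_rot'].round(3),o['contact_force'].round(2)
E
python3 - <<'E'
from h import *
for n,(x0,y0,x1,y1) in dict(top=(290,180,450,330),scene=(230,210,340,325)).items():
    im=cv2.imread(f"pics/{n}0.png"); c=im[y0:y1,x0:x1]
    cv2.imwrite(f"pics/{n}_crop.png",cv2.resize(c,None,fx=5,fy=5 ,interpolation=cv2.INTER_CUBIC)[:, :800])
    hsv=cv2.cvtColor(c,cv2.COLOR_BGR2HSV)
    m=((hsv[...,0]<6)|(hsv[...,0]>174))&(hsv[...,1]>170)&(hsv[...,2]>90)
    k,_,s,ct=cv2.connectedComponentsWithStats(m.astype(np.uint8))
    for i in range(1,k):
        if s[i,4]>8: p=ct[i]+[x0,y0]; print(n,'red',p,s[i,4],onz(n,p,53))
    m=(hsv[...,1]<40)&(hsv[...,2]>120)
    k,_,s,ct=cv2.connectedComponentsWithStats(m.astype(np.uint8))
    for i in range(1,k):
        if s[i,4]>25: p=ct[i]+[x0,y0]; print(n,'wht',p,s[i,4],onz(n,p,59))
E
```

```text
top red [326.02777778 273.08333333] 36 [546.05736358 -34.78856291  53.        ]
top wht [332.00148258 261.6426983 ] 1349 [567.56841985 -46.43497746  59.        ]
top wht [401.74137931 245.98275862] 58 [ 597.37204159 -182.56774252   59.        ]
top wht [418.30092593 256.68981481] 216 [ 576.11692412 -214.35981833   59.        ]
top wht [383.87301587 252.33333333] 63 [ 585.10954123 -147.31467629   59.        ]
top wht [364.63095238 258.38095238] 84 [ 573.5245738  -109.66210028   59.        ]
top wht [347.16058394 265.60583942] 137 [559.68226897 -75.63488522  59.        ]
top wht [310.69230769 287.52564103] 78 [517.82172882  -5.15733421  59.        ]
top wht [424.07614213 283.17258883] 197 [ 524.47054757 -223.90815548   59.        ]
top wht [295.8172043  295.06451613] 93 [503.53963958  23.34870529  59.        ]
scene red [301.5 237. ] 14 [548.96988673 -34.99604475  53.        ]
scene wht [307.53424658 219.98630137] 73 [515.16111945  14.90683588  59.        ]
scene wht [300.01896552 244.76896552] 580 [574.12855359 -62.37678472  59.        ]
scene wht [283.5505618  255.74157303] 89 [ 579.15455346 -114.53160356   59.        ]
scene wht [316.69631902 264.6809816 ] 326 [649.25342994 -83.51115656  59.        ]
scene wht [274.56818182 265.72727273] 88 [ 592.02627772 -150.61702065   59.        ]
scene wht [246.63934426 281.7704918 ] 122 [ 593.09719922 -225.41668352   59.        ]
scene wht [265.46575342 276.75342466] 73 [ 606.73710125 -187.47011906   59.        ]
scene wht [292.04285714 302.4       ] 210 [ 701.24869042 -199.081335     59.        ]
```

View pics/top_crop.png

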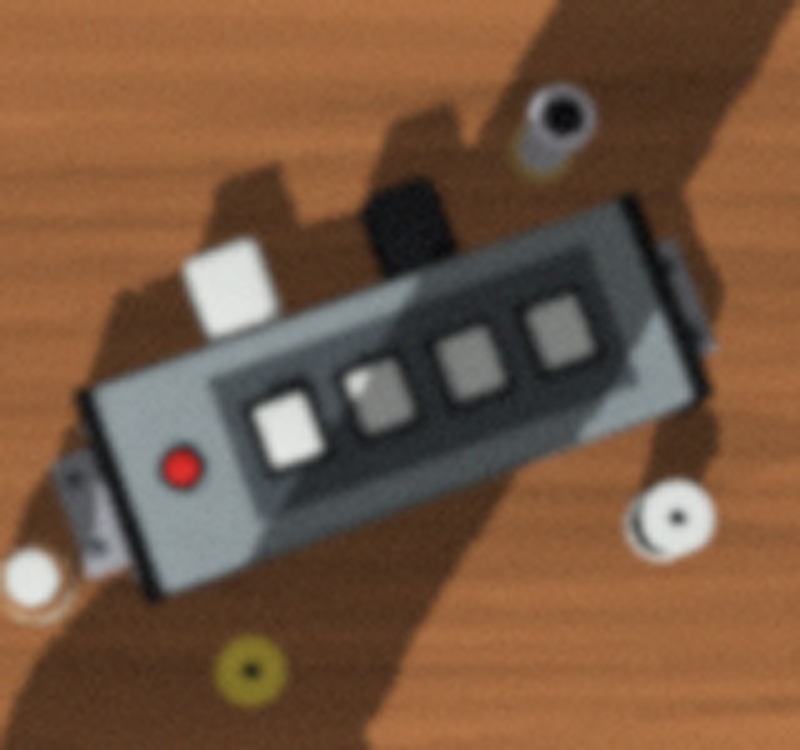

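View pics/scene_crop.png

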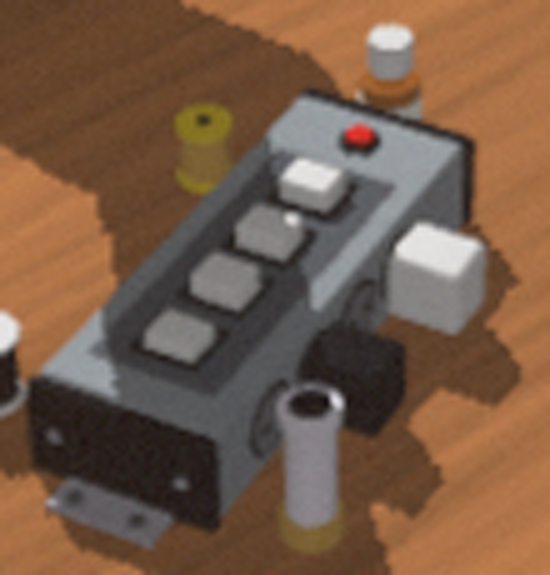

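The top view shows the red button at (326,273) and the keys at about (347,266), (365,259), (384,252) and (402,246). The row's direction and spacing match the stated geometry, with the box yawed about 0.34 rad. The scene view confirms the order from the red end. It also shows the hair stacker and the adapters on the +x side.

>>> jog_arm([
  {"xyz": [0, 0, 0], "spin": 0.2},
  {"xyz": [0.3, -0.16, 0], "spin": 0},
  {"xyz": [0.6, -0.32, 0], "spin": 0},
  {"xyz": [0.6, -0.32, 0], "spin": 0},
  {"xyz": [0.6, -0.32, 0], "spin": 0},
  {"xyz": [0.6, -0.32, 0], "spin": 0},
  {"xyz": [0.6, -0.32, 0], "spin": 0},
  {"xyz": [0.6, -0.32, 0], "spin": 0},
  {"xyz": [0.6, -0.32, 0], "spin": 0},
  {"xyz": [0.6, -0.32, 0], "spin": 0},
], gripper=0)

```text
time: 1.35
tool_pos: [498.0, -148.8, 192.2]
tcp_rot: [3.141, -0.0, 0.339]
contact_force: [-0.3, -0.4, 0.6]
grip_width: 0.8
finger_force: 0.0
```

```bash
cat >> h.py <<'E'
def avg(k=6):
    a=[]
    for _ in range(k):
        bot.capture("top"); o=bot.get_obs(); a.append([*o['tool_pos'],o['tcp_rot'][2],*o['contact_force']])
    a=np.array(a); print(round(o['time'],2),'pos',a.mean(0)[:3].round(2),'yaw',a.mean(0)[3].round(4),'F',a.mean(0)[4:].round(2),'sd',a.std(0).round(2),'w',round(o['grip_width'],1)); return a.mean(0)
B=np.array([546.06,-34.79]); K=np.array([[347.5,265.7],[365.7,258.8],[384,252.4],[402.1,246.0]])
def places():
    k=np.array([onz("top",p,59.)[:2] for p in K]); L=np.vstack([k,B]); s=np.array([0,38,76,114,-44.])
    # rigid fit: points on line c + s*u
    sc=s-s.mean(); c=L.mean(0); u=sc@(L-c); u/=np.linalg.norm(u)
    return [c+(i*38-s.mean())*u for i in range(4)],u
def togo(a,t):
    y=a[3]; d=np.array(t)-a[:2]; return np.array([d@[np.cos(y),np.sin(y)],d@[np.sin(y),-np.cos(y)]])
E
python3 - <<'E'
from h import *
a=avg(); P,u=places(); print(np.round(P,1),u,'boxyaw',np.arctan2(u[0],-u[1]))
for p in P: print(togo(a,p).round(1))
E
```

```text
1.65 pos [ 498.17 -148.23  191.94] yaw 0.3418 F [0.1  0.38 0.36] sd [1.82 2.39 0.11 0.   0.73 1.6  0.15] w 0.7
[[ 560.   -76. ]
 [ 572.5 -111.9]
 [ 585.  -147.8]
 [ 597.5 -183.6]] [ 0.32828321 -0.94457934] boxyaw 0.3344854836597843
[ 82.5 -47.4]
[82.2 -9.4]
[82.  28.6]
[81.7 66.6]
```

>>> jog_arm([
  {"xyz": [0.52, -0.3, 0], "spin": 0},
  {"xyz": [0.52, -0.3, 0], "spin": 0},
  {"xyz": [0, 0, 0.35], "spin": 0},
  {"xyz": [0, 0, 0.35], "spin": 0},
  {"xyz": [0, 0, 0.35], "spin": 0},
  {"xyz": [0, 0, 0.35], "spin": 0},
  {"xyz": [0, 0, 0.1], "spin": 0},
  {"xyz": [0, 0, 0.07], "spin": 0},
  {"xyz": [0, 0, 0], "spin": 0},
  {"xyz": [0, 0, 0], "spin": 0},
])

```text
time: 2.9
tool_pos: [560.0, -77.5, 67.5]
tcp_rot: [3.141, -0.001, 0.34]
contact_force: [0.4, 0.2, 0.7]
grip_width: 0.3
finger_force: 0.0
```

```bash
python3 - <<'E'
from h import *
a=avg(); P,u=places(); print(togo(a,P[0]).round(1))
im=bot.capture("scene")[180:340,200:380]; cv2.imwrite("pics/s1.png",cv2.resize(im,None,fx=3.5,fy=3.5,interpolation=cv2.INTER_CUBIC))
E
```

```text
3.2 pos [559.77 -77.31  67.14] yaw 0.3399 F [ 0.19 -0.08 -0.24] sd [0.13 0.07 0.2  0.   0.21 0.34 0.5 ] w 0.6
[ 0.7 -1.2]
```

View pics/s1.png

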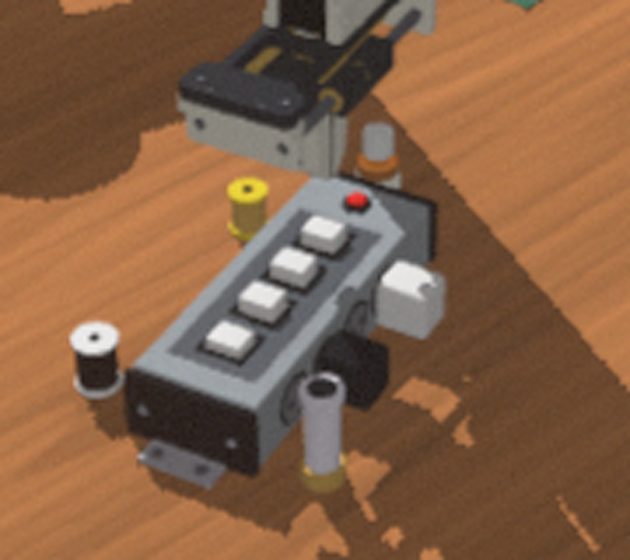

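The gripper appears up and behind the box, although the state says it is over place 1. I'll project the TCP into this view to find out why.

```bash
cat >> h.py <<'E'
def proj(n,X):
    c=bot.get_calibration(n); f=240/np.tan(np.radians(c['vfov']/2))
    p=R.from_euler('xyz',c['rotation']).inv().apply(np.array(X)-c['eye']); q=p[:2]/p[2]; return (q*(1+c['k1']*(q@q))*f+[c['cx'],c['cy']]).round(1)
E
python3 - <<'E'
from h import *
for X in ([560,-77,67],[498,-148,192],[560,-77,60],[546,-35,54]): print(X,proj("scene",X),proj("top",X))
print(st())
s=bot.capture("scene"); t=bot.capture("top")
cv2.imwrite("pics/s2.png",np.hstack([cv2.resize(s[130:340,200:400],None,fx=2,fy=2),cv2.resize(t[160:370,270:470],None,fx=2,fy=2)]))
E
```

```text
[560, -77, 67] [290.7 241.7] [348.1 265. ]
[498, -148, 192] [243.9 193.5] [394.8 293. ]
[560, -77, 60] [290.7 244.3] [347.9 265.4]
[546, -35, 54] [300.6 236.1] [326.1 273.1]
(3.25, array([559.5, -77.2,  66.8]), array([ 3.141, -0.   ,  0.34 ]), array([ 0.71, -0.37, -0.56]))
```

View pics/s2.png

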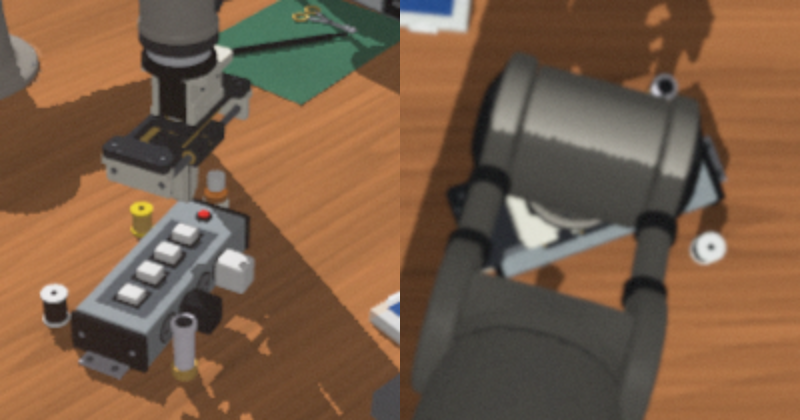

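```bash
python3 - <<'E'
from h import *
s=bot.capture("scene"); x0,y0=230,130; f=6
c=cv2.resize(s[y0:y0+100,x0:x0+130],None,fx=f,fy=f,interpolation=cv2.INTER_CUBIC)
y=.34; ex=np.array([np.cos(y),np.sin(y),0]); ey=np.array([np.sin(y),-np.cos(y),0])
for z,col in ((67,(0,0,255)),(86,(0,255,0)),(133,(255,0,0)),(200,(0,255,255))):
    X=np.array([559.8,-77.3,z])
    q=np.array([(proj("scene",X+a*ex+b*ey)-[x0,y0])*f for a,b in((9.5,19),(9.5,-19),(-9.5,-19),(-9.5,19))])
    print(z,(proj("scene",X)-[x0,y0])*f); cv2.polylines(c,[q.astype(np.int32)],True,col,1)
cv2.imwrite("pics/s3.png",c)
E
```

```text
67 [363.  670.2]
86 [362.4 628.2]
133 [360.6 520.2]
200 [357.6 357.6]
```

View pics/s3.png

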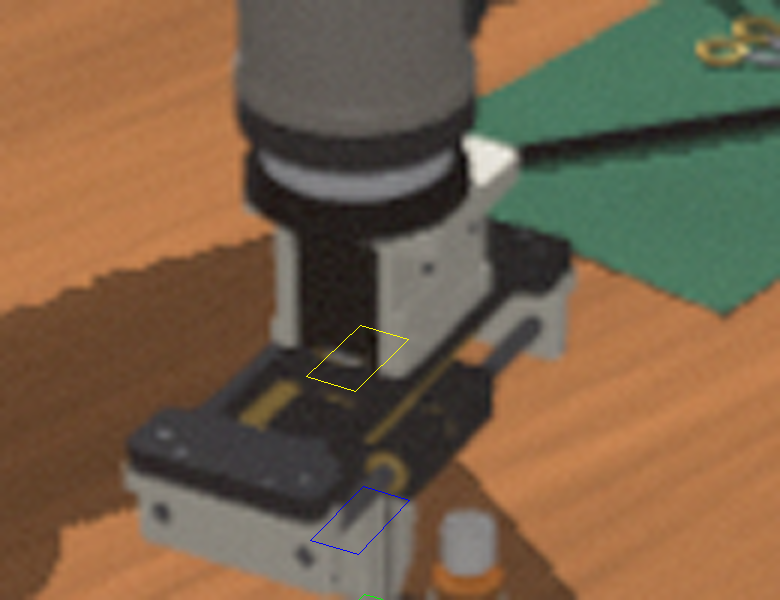

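```bash
python3 - <<'E'
from h import *
s=bot.capture("scene"); t=bot.capture("top"); x0,y0=240,195; f=7
c=cv2.resize(s[y0:y0+80,x0:x0+100],None,fx=f,fy=f,interpolation=cv2.INTER_CUBIC)
for z in (67,100,133): print(z,((proj("scene",[559.8,-77.3,z])-[x0,y0])*f).round())
o=bot.get_obs(); print(o['joint_positions'].round(3))
for z in (67,200,300,400): print(z,proj("top",[559.8,-77.3,z]))
cv2.imwrite("pics/s4.png",c)
E
```

```text
67 [354. 327.]
100 [352. 241.]
133 [351. 152.]
[-0.273  0.54   1.581 -0.     1.021  0.958]
67 [348.2 265.1]
200 [352.1 255.8]
300 [355.9 246.8]
400 [360.9 235. ]
```

View pics/s4.png

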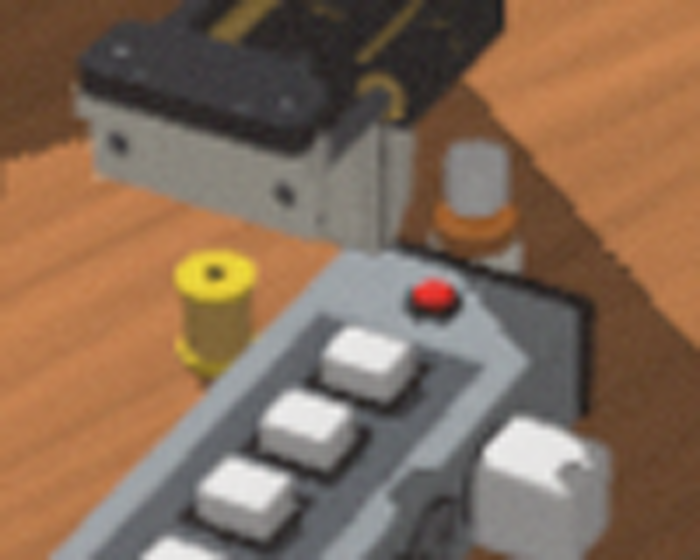

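```bash
python3 - <<'E'
from h import *
ey=np.array([np.sin(.36),-np.cos(.36),0]); T=np.array([184.87,-491.4,192.24])
for z in (0,35,66):
  for s in (-55,0,55): print(z,s,proj("scene",T+s*ey+[0,0,z]))
im=cv2.imread("pics/scene0.png")[80:190,0:90]
cv2.imwrite("pics/s5.png",cv2.resize(im,None,fx=5,fy=5,interpolation=cv2.INTER_CUBIC))
E
```

```text
0 -55 [ 35.7 181.3]
0 0 [ 14.7 193.7]
0 55 [ -7.7 207. ]
35 -55 [ 31.2 166.7]
35 0 [  9.7 178.8]
35 55 [-13.4 191.8]
66 -55 [ 27.1 153.3]
66 0 [  5.1 165.2]
66 55 [-18.5 177.9]
```

View pics/s5.png

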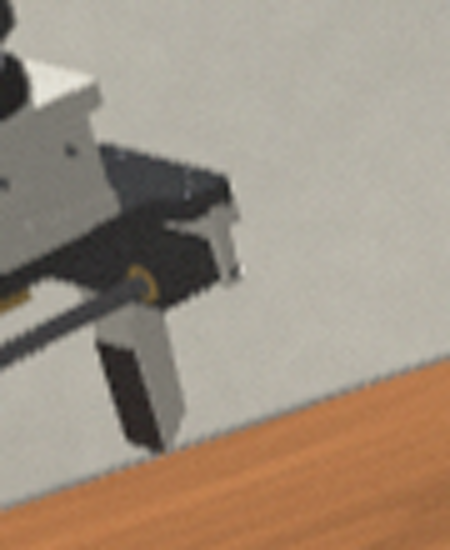

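The tip in the picture ends about 30 mm above the reported TCP, both here and at the start pose. I'll rely on force and come down gently.

>>> jog_arm([
  {"xyz": [0.015, -0.015, 0], "spin": 0},
  {"xyz": [0, 0, 0.04], "spin": 0},
  {"xyz": [0, 0, 0.03], "spin": 0},
  {"xyz": [0, 0, 0.01], "spin": 0},
  {"xyz": [0, 0, 0.01], "spin": 0},
  {"xyz": [0, 0, 0.01], "spin": 0},
  {"xyz": [0, 0, 0.01], "spin": 0},
  {"xyz": [0, 0, 0], "spin": 0},
  {"xyz": [0, 0, 0], "spin": 0},
  {"xyz": [0, 0, 0], "spin": 0},
])

```text
time: 4.75
tool_pos: [560.2, -75.7, 57.8]
tcp_rot: [3.141, -0.0, 0.34]
contact_force: [0.0, -0.1, -0.6]
grip_width: 0.6
finger_force: 0.0
```

```bash
python3 - <<'E'
from h import *
avg()
E
```

```text
5.05 pos [560.21 -75.75  57.83] yaw 0.3398 F [-0.1  -0.27  0.25] sd [0.01 0.01 0.01 0.   0.28 0.73 0.4 ] w 0.6
```

>>> jog_arm([
  {"xyz": [0, 0, 0.01], "spin": 0},
  {"xyz": [0, 0, 0.01], "spin": 0},
  {"xyz": [0, 0, 0.01], "spin": 0},
  {"xyz": [0, 0, 0], "spin": 0},
  {"xyz": [0, 0, 0], "spin": 0},
  {"xyz": [0, 0, 0], "spin": 0},
  {"xyz": [0, 0, 0], "spin": 0},
  {"xyz": [0, 0, 0], "spin": 0},
  {"xyz": [0, 0, 0], "spin": 0},
  {"xyz": [0, 0, 0], "spin": 0},
])

```text
time: 6.3
tool_pos: [560.2, -75.8, 55.4]
tcp_rot: [3.141, -0.0, 0.34]
contact_force: [0.7, 0.1, -1.2]
grip_width: 0.4
finger_force: 0.0
```

```bash
python3 - <<'E'
from h import *
avg()
E
```

```text
6.6 pos [560.19 -75.75  55.41] yaw 0.3398 F [0.21 0.18 0.08] sd [0.02 0.01 0.01 0.   0.42 0.23 0.85] w 0.6
```

```bash
python3 - <<'E'
from h import *
a=np.linspace(0,2*np.pi,73)
for z in (0,20,40):
    q=np.array([proj("scene",[95*np.cos(t),95*np.sin(t),z]) for t in a]); print(z,proj("scene",[0,0,z]),q.min(0),q.max(0))
for uv in ((292.5,230),(294,231)):
    for z in (67,90,100,110): print(uv,z,onz("scene",uv,z).round(1))
# tip now versus empty scene: lowest changed pixels per column (shadow-free check by strong change)
s=bot.capture("scene"); cv2.imwrite("pics/s6raw.png",s)
h=cv2.cvtColor(s[215:262,262:325],cv2.COLOR_BGR2GRAY)
for r in range(0,47,2): print(215+r,' '.join(f'{v:3d}' for v in h[r,::2]))
E
```

```text
0 [181.1 163.9] [147.1 148.3] [214.7 180.9]
20 [180.3 157.7] [146.  142.3] [214.  174.6]
40 [179.4 151.4] [144.8 136.1] [213.4 168.1]
(292.5, 230) 67 [529.8 -44.8  67. ]
(292.5, 230) 90 [554.1 -66.1  90. ]
(292.5, 230) 100 [564.7 -75.3 100. ]
(292.5, 230) 110 [575.2 -84.6 110. ]
(294, 231) 67 [535.  -44.9  67. ]
(294, 231) 90 [559.1 -66.2  90. ]
(294, 231) 100 [569.6 -75.4 100. ]
(294, 231) 110 [580.1 -84.7 110. ]
215  59  41  41  42  43  51  61  65  61  64  61  63  48  42  61  67  66  93  71  43  73  93 114 119 108  87 107 127 124 128 128 130
217 135 125  92  69  45  41  43  43  45  56  56  45  41  58  63  69  95  70  61  75  82 126 132 133 135 103  74 114 130 131 133 130
219 134 135 131 135 133 103  74  48  45  42  44  45  91  70  68 110 122 111 124  91  79 127 136 137 134 106  78  80 117 129 129 126
221 134 135 134 136 134 135 135 133 103  80  58  82 125  69 108 122 123 112 122  81  78 128 139 140 134 106  75  77  78 123 122 128
223 133 137 135 132 135 135 133 131 132 135 136 128 124 109 128 126 122 109 125  82  82 124 137 140 135 106  74  73  75  76 126 129
225 136 133 135 134 13
[... 1785 characters left out ...]
 157 164 158 103  91  88  92  91  65  57
253 136 136 141 159 163 135 102 100 172 232 230 229 230 219 107  69  40  47  73 100  95 148 163 160 108  92  92  89  89  90  66  56
255 135 136 161 161 140 107 104  99 197 224 231 231 230 185 104  86 100  97 103  99 132 160 159 115  84 140 222 188 135  98  78  75
257 136 156 162 144 103  99  97  60 136 137 154 189 199 128  93  48 101  96  92 122 160 160 125  84 129 231 231 230 221 191 155  94
259 159 159 149 106 102 108  79  58  96 129 134 140 137 114  45  90  79  75  73  94  91 113  92  71 232 231 229 230 150 135 134 135
261 161 153 107 101 120 222 222 162 107  53  49  93 120  57  65 101  79  63  90  93  92  91  85 124 206 224 231 229 203 148 135 134
```

The robot's base projects exactly where it appears in the picture, and the wrist column agrees in the top view. So the fault is only in height: the tip really is about 30–40 mm higher than reported. I'll go lower in guarded steps.

>>> jog_arm([
  {"xyz": [0, 0, 0.05], "spin": 0},
  {"xyz": [0, 0, 0.05], "spin": 0},
  {"xyz": [0, 0, 0.05], "spin": 0},
  {"xyz": [0, 0, 0.04], "spin": 0},
  {"xyz": [0, 0, 0.03], "spin": 0},
  {"xyz": [0, 0, 0.02], "spin": 0},
  {"xyz": [0, 0, 0], "spin": 0},
  {"xyz": [0, 0, 0], "spin": 0},
  {"xyz": [0, 0, 0], "spin": 0},
  {"xyz": [0, 0, 0], "spin": 0},
])

```text
time: 7.9
tool_pos: [560.3, -75.8, 36.3]
tcp_rot: [3.141, -0.0, 0.34]
contact_force: [-0.5, 0.1, -0.3]
grip_width: 0.5
finger_force: 0.0
```

```bash
python3 - <<'E'
from h import *
avg(4)
b=cv2.imread("pics/s6raw.png"); s=bot.capture("scene"); cv2.imwrite("pics/s7raw.png",s)
h=cv2.cvtColor(s[215:262,262:325],cv2.COLOR_BGR2GRAY)
for r in range(10,40,2): print(215+r,' '.join(f'{v:3d}' for v in h[r,6:44:2]))
E
```

```text
8.1 pos [560.22 -75.75  36.26] yaw 0.3398 F [0.03 0.26 0.06] sd [0.01 0.01 0.03 0.   0.34 0.16 0.25] w 0.8
225  67  46  44  42  41  44  57  56  53  38  46  62  68 112  80  71  81  99 113
227 134 138 104  78  43  43  45  44  41  84  81  64 112 124 112 122  88  95 110
229 135 134 132 134 135 102  79  62  73 118  77 104 124 123 112 121  72  96  72
231 134 133 135 135 135 135 133 135 129 125 111 130 125 123 114 124  64  48  55
233 135 134 136 136 135 135 125 125 132 128 129 132 125 124 114 124 162 148 109
235 146 136 134 137 135 136 107  64 134 127 129 132 128 122 114 119 143 125 141
237 160 160 130 132 136 136 134 132 135 124 130 131 126 122 110  87  97 100  76
239 103 104 104  95 124 137 138 133 135 110 132 133 131 122 107  82  39  48  46
241 102 105 102 100 119 148 159 157 125 106 106 167 140 123 139 165 146 127 148
243 102 102 103  99 153 160 161 116 100  97 218 231 230 222 183 158 156 162 163
245 114 104 105 121 164 163 126 100  96 167 225 199 213 211 214 130  91 105 135
247 115 121 132 162 164 134 103  99  86 125 144 140 139 135 131 114  45  91 101
249 102 113 165 158 136 101 101 101  42 109 127 138 136 141 127  68  83  99  99
251 145 161 164 138 100 101 174 217 165 106  44  84 111 128  83  46  69  98 100
253 161 165 136 100 102 170 232 231 230 231 176  94  52  40  48  62  90  93 149
```

The tip's lower edge is now at about (294,241). The key 1 contact spot projects to about (294,245.5), so roughly 12 mm remain.

>>> jog_arm([
  {"xyz": [0, 0, 0.03], "spin": 0},
  {"xyz": [0, 0, 0.02], "spin": 0},
  {"xyz": [0, 0, 0.01], "spin": 0},
  {"xyz": [0, 0, 0.01], "spin": 0},
  {"xyz": [0, 0, 0.01], "spin": 0},
  {"xyz": [0, 0, 0.01], "spin": 0},
  {"xyz": [0, 0, 0], "spin": 0},
  {"xyz": [0, 0, 0], "spin": 0},
  {"xyz": [0, 0, 0], "spin": 0},
  {"xyz": [0, 0, 0], "spin": 0},
])

```text
time: 9.4
tool_pos: [560.2, -75.8, 29.0]
tcp_rot: [3.141, -0.0, 0.34]
contact_force: [0.3, 0.7, 0.9]
grip_width: 0.3
finger_force: 0.0
```

```bash
python3 - <<'E'
from h import *
avg(5)
E
```

```text
9.65 pos [560.2  -75.76  29.03] yaw 0.3398 F [ 0.03  0.06 -0.34] sd [0.02 0.01 0.02 0.   0.47 0.43 0.21] w 0.6
```

>>> jog_arm([
  {"xyz": [0, 0, 0.01], "spin": 0},
  {"xyz": [0, 0, 0.01], "spin": 0},
  {"xyz": [0, 0, 0.01], "spin": 0},
  {"xyz": [0, 0, 0.01], "spin": 0},
  {"xyz": [0, 0, 0], "spin": 0},
  {"xyz": [0, 0, 0], "spin": 0},
  {"xyz": [0, 0, 0], "spin": 0},
  {"xyz": [0, 0, 0], "spin": 0},
  {"xyz": [0, 0, 0], "spin": 0},
  {"xyz": [0, 0, 0], "spin": 0},
])

```text
time: 10.9
tool_pos: [560.2, -75.8, 25.8]
tcp_rot: [3.142, 0.0, 0.34]
contact_force: [0.3, -0.7, -0.1]
grip_width: 0.4
finger_force: 0.0
```

```bash
python3 - <<'E'
from h import *
avg(5)
E
```

```text
11.15 pos [560.2  -75.75  25.82] yaw 0.3398 F [-0.5   0.22 -0.01] sd [0.02 0.01 0.01 0.   0.51 0.75 0.39] w 0.2
```

>>> jog_arm([
  {"xyz": [0, 0, 0.01], "spin": 0},
  {"xyz": [0, 0, 0.01], "spin": 0},
  {"xyz": [0, 0, 0.01], "spin": 0},
  {"xyz": [0, 0, 0.01], "spin": 0},
  {"xyz": [0, 0, 0], "spin": 0},
  {"xyz": [0, 0, 0], "spin": 0},
  {"xyz": [0, 0, 0], "spin": 0},
  {"xyz": [0, 0, 0], "spin": 0},
  {"xyz": [0, 0, 0], "spin": 0},
  {"xyz": [0, 0, 0], "spin": 0},
])

```text
time: 12.4
tool_pos: [560.3, -75.8, 22.6]
tcp_rot: [3.141, -0.0, 0.34]
contact_force: [0.2, -0.3, 4.2]
grip_width: 0.4
finger_force: 1.6
```

```bash
python3 - <<'E'
from h import *
avg(5)
s=bot.capture("scene")
h=cv2.cvtColor(s[215:262,262:325],cv2.COLOR_BGR2GRAY)
for r in range(18,40,2): print(215+r,' '.join(f'{v:3d}' for v in h[r,6:44:2]))
E
```

```text
12.65 pos [560.27 -75.77  22.64] yaw 0.3398 F [-0.23 -0.06  2.98] sd [0.01 0.01 0.01 0.   0.31 0.43 0.43] w 0.3
233 134 135 127  89  62  45  45  41  46  83  80  70 114 123 110 123 155 148 108
235 135 134 134 136 135 122 102  78  93 123  79 124 125 122 112 124 135 124 143
237 135 134 136 134 133 137 134 134 130 125 131 134 122 125 110 122 103  98  68
239 136 136 134 135 134 133 110 107 133 127 131 133 128 123 114 121  49  42  44
241 124 128 135 133 136 138 117  81 125 126 133 133 129 122 111 144 146 128 150
243 104 105 106 125 137 137 137 133 135 127 130 131 126 121 115 137 156 163 161
245 113 107 103 127 162 158 132 131 136 141 146 131 130 125 113 148  92 104 134
247 115 121 138 163 162 133 101  99  88 131 141 139 129 123 137 113  46  91  99
249 105 113 161 163 137 101 103 101  41 110 128 137 143 140 133  69  82  98 100
251 141 160 165 136 100 102 175 216 164 103  46  83 111 129  81  51  62  93  94
253 159 162 136 103 100 173 232 232 229 229 142  79  49  46  46  60  62  62  87
```

Contact at reported z 22.64 with 3.0 N, so the tip offset is about 34 mm. Next is key 2, at 1.6 mm higher.

>>> jog_arm([
  {"xyz": [0, 0, -0.1], "spin": 0},
  {"xyz": [0, 0.2, 0], "spin": 0},
  {"xyz": [0, 0.275, 0], "spin": 0},
  {"xyz": [0, 0, 0], "spin": 0},
  {"xyz": [0, 0, 0.04], "spin": 0},
  {"xyz": [0, 0, 0.02], "spin": 0},
  {"xyz": [0, 0, 0.01], "spin": 0},
  {"xyz": [0, 0, 0.01], "spin": 0},
  {"xyz": [0, 0, 0], "spin": 0},
  {"xyz": [0, 0, 0], "spin": 0},
])

```text
time: 13.95
tool_pos: [572.9, -111.4, 24.3]
tcp_rot: [3.142, -0.0, 0.34]
contact_force: [-1.9, 0.2, 1.6]
grip_width: 0.5
finger_force: 0.9
```

```bash
python3 - <<'E'
from h import *
avg(6)
E
```

```text
14.25 pos [ 572.94 -111.46   24.28] yaw 0.3398 F [-0.74  0.92  1.5 ] sd [0.03 0.04 0.02 0.   0.2  0.8  0.54] w 0.4
```

>>> jog_arm([
  {"xyz": [0, 0, -0.1], "spin": 0},
  {"xyz": [0, 0.2, 0], "spin": 0},
  {"xyz": [0, 0.275, 0], "spin": 0},
  {"xyz": [0, 0, 0], "spin": 0},
  {"xyz": [0, 0, 0.05], "spin": 0},
  {"xyz": [0, 0, 0.03], "spin": 0},
  {"xyz": [0, 0, 0.01], "spin": 0},
  {"xyz": [0, 0, 0.01], "spin": 0},
  {"xyz": [0, 0, 0], "spin": 0},
  {"xyz": [0, 0, 0], "spin": 0},
])

```text
time: 15.5
tool_pos: [585.6, -147.2, 24.3]
tcp_rot: [-3.142, -0.0, 0.34]
contact_force: [-1.1, 0.8, 2.8]
grip_width: 0.3
finger_force: 0.9
```

```bash
python3 - <<'E'
from h import *
avg(6)
E
```

```text
15.8 pos [ 585.63 -147.29   24.31] yaw 0.3398 F [-0.62  1.14  1.68] sd [0.01 0.02 0.03 0.   0.35 0.48 0.42] w 0.2
```

>>> jog_arm([
  {"xyz": [0, 0, -0.1], "spin": 0},
  {"xyz": [0, 0.2, 0], "spin": 0},
  {"xyz": [0, 0.275, 0], "spin": 0},
  {"xyz": [0, 0, 0], "spin": 0},
  {"xyz": [0, 0, 0.05], "spin": 0},
  {"xyz": [0, 0, 0.03], "spin": 0},
  {"xyz": [0, 0, 0.02], "spin": 0},
  {"xyz": [0, 0, 0.01], "spin": 0},
  {"xyz": [0, 0, 0], "spin": 0},
  {"xyz": [0, 0, 0], "spin": 0},
])

```text
time: 17.05
tool_pos: [598.3, -183.2, 23.5]
tcp_rot: [3.141, -0.0, 0.34]
contact_force: [-0.7, -0.6, 0.5]
grip_width: 0.3
finger_force: 0.0
```

```bash
python3 - <<'E'
from h import *
avg(6)
E
```

```text
17.35 pos [ 598.23 -183.25   23.5 ] yaw 0.3398 F [ 0.39  0.05 -0.31] sd [0.03 0.01 0.04 0.   0.38 0.6  0.6 ] w 0.6
```

>>> jog_arm([
  {"xyz": [0, 0, 0.01], "spin": 0},
  {"xyz": [0, 0, 0.01], "spin": 0},
  {"xyz": [0, 0, 0.005], "spin": 0},
  {"xyz": [0, 0, 0.005], "spin": 0},
  {"xyz": [0, 0, 0], "spin": 0},
  {"xyz": [0, 0, 0], "spin": 0},
  {"xyz": [0, 0, 0], "spin": 0},
  {"xyz": [0, 0, 0], "spin": 0},
  {"xyz": [0, 0, 0], "spin": 0},
  {"xyz": [0, 0, 0], "spin": 0},
])

```text
time: 18.6
tool_pos: [598.2, -183.3, 21.0]
tcp_rot: [3.141, -0.0, 0.34]
contact_force: [-1.1, 0.6, 3.8]
grip_width: 0.2
finger_force: 2.0
```

```bash
python3 - <<'E'
from h import *
avg(6)
E
```

```text
18.9 pos [ 598.2  -183.25   21.02] yaw 0.3398 F [-1.6   0.47  4.09] sd [0.01 0.01 0.01 0.   0.85 0.24 0.37] w 0.4
```

Place 4 is firm: 4.1 N after about 0.7 mm, sitting 4 mm low. It is the latched key, so I'll press it to the stop.

>>> jog_arm([
  {"xyz": [0, 0, 0.005], "spin": 0},
  {"xyz": [0, 0, 0.005], "spin": 0},
  {"xyz": [0, 0, 0.01], "spin": 0},
  {"xyz": [0, 0, 0.01], "spin": 0},
  {"xyz": [0, 0, 0.005], "spin": 0},
  {"xyz": [0, 0, 0.005], "spin": 0},
  {"xyz": [0, 0, 0.005], "spin": 0},
  {"xyz": [0, 0, 0], "spin": 0},
  {"xyz": [0, 0, 0], "spin": 0},
  {"xyz": [0, 0, 0], "spin": 0},
])

```text
time: 20.15
tool_pos: [598.3, -183.3, 18.2]
tcp_rot: [3.141, -0.0, 0.34]
contact_force: [-3.4, 1.1, 9.6]
grip_width: 0.6
finger_force: 4.7
```

```bash
python3 - <<'E'
from h import *
avg(4)
E
```

```text
20.35 pos [ 598.26 -183.26   18.2 ] yaw 0.3399 F [-3.25  1.21  9.57] sd [0.01 0.01 0.01 0.   0.61 0.55 0.39] w 0.4
```

>>> jog_arm([
  {"xyz": [0, 0, 0.005], "spin": 0},
  {"xyz": [0, 0, 0.005], "spin": 0},
  {"xyz": [0, 0, 0.005], "spin": 0},
  {"xyz": [0, 0, 0], "spin": 0},
  {"xyz": [0, 0, 0], "spin": 0},
  {"xyz": [0, 0, 0], "spin": 0},
  {"xyz": [0, 0, 0], "spin": 0},
  {"xyz": [0, 0, 0], "spin": 0},
  {"xyz": [0, 0, 0], "spin": 0},
  {"xyz": [0, 0, 0], "spin": 0},
])

```text
time: 21.6
tool_pos: [598.3, -183.3, 18.0]
tcp_rot: [3.141, -0.001, 0.34]
contact_force: [-5.9, 1.8, 16.6]
grip_width: 0.6
finger_force: 7.8
```

```bash
python3 - <<'E'
from h import *
avg(4)
E
```

```text
21.8 pos [ 598.31 -183.3    17.98] yaw 0.3399 F [-5.78  1.85 15.45] sd [0.   0.01 0.01 0.   0.35 0.1  0.25] w 0.5
```

>>> jog_arm([
  {"xyz": [0, 0, -0.05], "spin": 0},
  {"xyz": [0, 0, -0.1], "spin": 0},
  {"xyz": [0, 0, 0], "spin": 0},
  {"xyz": [0, 0, 0], "spin": 0},
  {"xyz": [0, 0, 0.02], "spin": 0},
  {"xyz": [0, 0, 0.01], "spin": 0},
  {"xyz": [0, 0, 0.01], "spin": 0},
  {"xyz": [0, 0, 0.01], "spin": 0},
  {"xyz": [0, 0, 0], "spin": 0},
  {"xyz": [0, 0, 0], "spin": 0},
])

```text
time: 23.05
tool_pos: [598.2, -183.2, 24.3]
tcp_rot: [3.141, -0.0, 0.34]
contact_force: [-1.7, 0.3, 1.2]
grip_width: 0.6
finger_force: 0.9
```

```bash
python3 - <<'E'
from h import *
avg(6)
E
```

```text
23.35 pos [ 598.2  -183.22   24.28] yaw 0.3398 F [-1.15  0.47  1.38] sd [0.02 0.01 0.03 0.   0.38 0.36 0.26] w 0.2
```

Key 4 now gives softly at 24.3, the same as keys 2 and 3, so it is up. I'll retreat straight up.

>>> jog_arm([
  {"xyz": [0, 0, -0.1], "spin": 0},
  {"xyz": [0, 0, -0.3], "spin": 0},
  {"xyz": [0, 0, -0.4], "spin": 0},
  {"xyz": [0, 0, -0.4], "spin": 0},
  {"xyz": [0, 0, -0.2], "spin": 0},
  {"xyz": [0, 0, 0], "spin": 0},
  {"xyz": [0, 0, 0], "spin": 0},
  {"xyz": [0, 0, 0], "spin": 0},
  {"xyz": [0, 0, 0], "spin": 0},
  {"xyz": [0, 0, 0], "spin": 0},
])

```text
time: 24.6
tool_pos: [598.1, -183.2, 135.8]
tcp_rot: [-3.141, 0.0, 0.34]
contact_force: [0.2, 0.0, -0.1]
grip_width: 0.4
finger_force: 0.0
```

```bash
python3 - <<'E'
from h import *
s=bot.capture("scene"); cv2.imwrite("pics/end.png",cv2.resize(s[180:340,200:380],None,fx=3.5,fy=3.5,interpolation=cv2.INTER_CUBIC)); print(st())
E
```

```text
(24.65, array([ 598.1, -183.2,  135.9]), array([-3.141,  0.   ,  0.34 ]), array([-1.18,  0.21,  0.45]))
```

View pics/end.png

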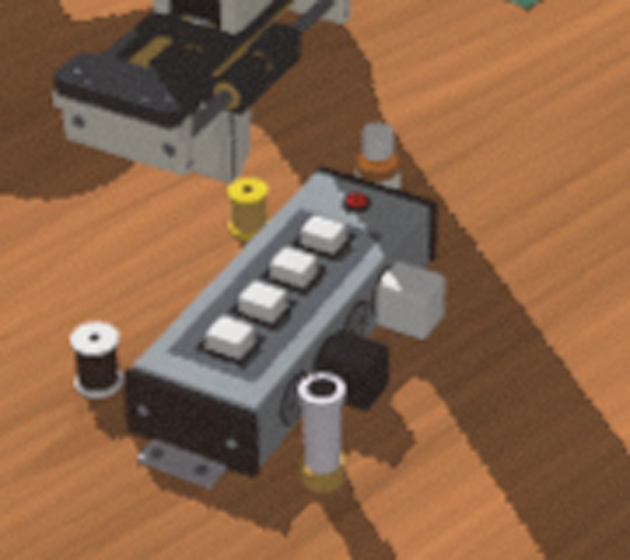

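The picture shows all four keys standing at the same height, at about (325,233), (293,265), (262,300) and (230,337). The spools, the bottle and the tube are where they were, and the gripper is clear.

```bash
python3 -c "
from plant import bot
print(bot.close_job())"
```

```text
the job is handed in; nothing more can be done
None
```

I tapped all four keys in order from the red button, found the key at place 4 latched, and pressed it to its stop; it came up, so all four keys now stand up, nothing else in view moved, and the job was handed in at about 25 s (no verdict was returned).

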